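Lay the tie rods into a battery module

ROBOT

A 6-joint arm with a two-finger parallel gripper is mounted at the origin on the work surface. World frame = base frame: x ahead of the robot, y to its left, z up, the work surface at z = 0. Lengths are in m, angles in rad, forces in N, time in s.
With the tool pointing down it reaches from about 0.375 to 0.975 m from the base axis. Payload 3.8 kg.
Tool frame: the origin (TCP) lies at the very end of the fingers, on their centre line; the grasp point (between the pads) lies 19 mm behind it; z points along the fingers, y is the line along which they close (so a half turn about z gives the same grasp; the last joint's range is limited). The gripper opens to 85 mm and grips with 20 to 120 N. Pads are 22 mm wide; open, the fingers measure 114 mm over their backs; the gripper's body (76 mm by 85 mm) begins 54 mm behind the grasp point. The pads swing forward as they close: fully open they stand 13 mm farther back than shut.
Start: joints at [1.257, 0.264, 1.604, -0, 1.274, -0.037], TCP at [0.184, 0.649, 0.231] pointing down, gripper open.
Joint ranges: [-2.63, 2.63], [-0.94, 2.18], [0.31, 2.57], [-1.31, 4.45], [0, 2.66], [-2.55, 2.55]. Speed limits (rad/s): [2.57, 2.57, 3.14, 3.14, 3.14, 3.14].

INTERFACE

Orientations are given as a rotation vector (axis times angle).
In Python, from workcell import bot, vision gives the robot as it stands. The module is installed in compiled form; this text tells all that it offers.
- The arm moves only by the tool play_rows, never from a script. Its argument "moves" is a list that holds one entry, the list of rows, each a list of 7 numbers: the turn, a rotation vector about the tool's x, y, z as a fraction of full scale, then the shift along the tool's x, y, z as a fraction of full scale, then the finger opening in mm, from 0 to 85.4. In form: [[[ax, ay, az, x, y, z, jaw], ...]]. A call has 1 to 5 rows; each row shifts and turns the commanded pose from where the row before left it, along the tool's axes as they then stand; what a row does not reach is not made up. Full scale, the value 1, is 0.1 m for a shift and 0.5 rad for a turn. A row lasts 1/12 s, in which the tool goes at most 41.7 mm and 7.16 degrees, less where a joint would pass 70% of its speed; a pose out of reach is approached as far as the arm can. A call with a number of a shift or a turn outside -1 to 1 is refused whole. A call with a gripper value outside its range is refused whole. The fingers move at their own pace and stop on an object; "newtons" is the grip in N (left out, the last holds). Time passes only in rows, so rows that do not move let the fingers close. It gives the time, the measured TCP pose, the force, the opening and the grip force at its end, in the units of the state.
- bot.read_state(): the state, without advancing time (a new reading comes with each control period).
- vision.read_camera(name): name is "side" or "top" or "wrist"; returns a dict with "image" (480x640x3 uint8, red, green, blue), "depth" (480x640 float32, m along the optical axis (not along the pixel's ray), 0 where there is no reading), "K" (3x3 intrinsics, pixels), "R" (3x3) and "t" (3): a world point X has camera coordinates R X + t. Camera axes: x right, y down, z forward; pixel columns grow to the right and rows downward; lengths in m; the calibration is good to about 2 mm. A picture is of the moment at which its call begins.
- bot.finish_job(): hands the job in; it is judged then, once.
The state is a dict: "time": time; "q": joint angles; "joint_vel": joint speeds; "joint_torque": joint torques, N m; "tool_pos": TCP position; "tcp_rot": TCP orientation; "wrist_force": force on the tool from outside, world axes, zero at the start; "torque": the same for the moment, N m; "width": opening from 0.0 (shut) to 1.0 (fully open); "grip_force": force on a finger pad.
Only numpy, scipy, OpenCV 4.12 (cv2) and the standard library are available. Lean on these libraries where they do the work, as an engineer would, in place of code of your own. Each camera call takes 0.05 s, during which the arm holds its last target. There are 200 camera calls.

TASK

Pull the two long tie rods out of the raked holder and lay them gently across the battery module, one in each pair of open saddles, both with the head hanging outside the end plate nearer the robot and the shank resting down in both saddles, the tail sticking out past the far plate. Leave the short rod in the holder, and do not push the crimper, the bottle or the small tray about.

Things in the scene. Friction and masses are not known exactly. Their poses are not given: they have to be found in the camera images.
- rod_a: long tie rod: plain steel shank 12 mm in diameter, round flat head 28 mm in diameter and 14 mm thick, 200 mm long overall, about 0.15 kg, centre of mass 122 mm from the tail. Stands in one of the holder's sleeves, leaning 35 degrees from vertical, about 125 mm showing. Origin: centre of the tail end face; z runs along the rod to the head (turn about z means nothing)
- rod_b: the second long tie rod, identical to rod_a and interchangeable with it (same size, frame and start)
- rod_a_head (a point): centre of the outer face of rod_a's head, 200 mm from its origin
- rod_b_head (a point): the same on rod_b
- rod_short: short tie rod, 150 mm overall, otherwise the same shape and frame, so its head stands about 40 mm lower in the holder; too short for the job, stays in its sleeve
- rod_short_head (a point): centre of the outer face of the short rod's head, 150 mm from its origin
- holder: fixed holder, base 130 x 190 x 8 mm; three black square sleeves at y = -66, 0, +66 mm, a rod in each (order varies). Sleeves lean 32 deg from vertical to the holder's -x (towards the robot): bore 16, wall 3, depth 75 mm, floor middle at x 50, z 22, mouth middle at x 10, z 86 mm. Rods lie loose in them and slide out along their axis. Origin: centre of the base's underside, z up
- module: fixed battery module on a plate 220 x 170 x 10 mm: yellow cells (top 58 mm above the bench) between two black end plates 8 thick, 150 wide, top at 111 mm, centred at x = -62.5 (near the robot) and +62.5 mm. Each has two open-topped notches (saddles) 20 wide, 12 deep at y = +45 and -45 mm. Origin: centre of the underside, x to the far plate, z up. Holder and module may trade sides
- saddle_left (a point): point midway between the two saddles at the module's y = +45 mm, at the height of the notch floors (99 mm); axes as the module's. A laid rod's axis is 6 mm above it; a well-centred rod has its tail at x = +97.5 and its head's outer face at x = -102.5 mm
- saddle_right (a point): the same for the pair at the module's y = -45 mm
- crimper: bystander, loose, leave alone: orange bench crimper 170 x 70 mm with a carrying handle, 133 mm high, 2.5 kg, standing between holder and module. Origin: centre of its underside; its length is along x
- bottle: bystander, loose, leave alone: white bottle 52 mm in diameter, 130 mm high, beyond the work. Origin: centre of its underside
- lug_tray: bystander, loose, leave alone: small blue tray 90 x 70 x 30 mm holding cable lugs, on the robot's side. Origin: centre of its underside

How it is judged:
On the way, in this order (a step that is already met when the one before it is completed fails the run):
1. one long rod lies in a pair of saddles, head at the near side (((x of rod_a in the frame of saddle_left between 0.068 and 0.122 m and y of rod_a in the frame of saddle_left between -0.008 and 0.008 m and z of rod_a in the frame of saddle_left between 0.002 and 0.01 m and x of rod_a_head in the frame of saddle_left between -0.132 and -0.078 m and y of rod_a_head in the frame of saddle_left between -0.008 and 0.008 m and z of rod_a_head in the frame of saddle_left between 0.002 and 0.01 m and linear speed of rod_a below 0.02 m/s) or (x of rod_a in the frame of saddle_right between 0.068 and 0.122 m and y of rod_a in the frame of saddle_right between -0.008 and 0.008 m and z of rod_a in the frame of saddle_right between 0.002 and 0.01 m and x of rod_a_head in the frame of saddle_right between -0.132 and -0.078 m and y of rod_a_head in the frame of saddle_right between -0.008 and 0.008 m and z of rod_a_head in the frame of saddle_right between 0.002 and 0.01 m and linear speed of rod_a below 0.02 m/s) or (x of rod_b in the frame of saddle_left between 0.068 and 0.122 m and y of rod_b in the frame of saddle_left between -0.008 and 0.008 m and z of rod_b in the frame of saddle_left between 0.002 and 0.01 m and x of rod_b_head in the frame of saddle_left between -0.132 and -0.078 m and y of rod_b_head in the frame of saddle_left between -0.008 and 0.008 m and z of rod_b_head in the frame of saddle_left between 0.002 and 0.01 m and linear speed of rod_b below 0.02 m/s) or (x of rod_b in the frame of saddle_right between 0.068 and 0.122 m and y of rod_b in the frame of saddle_right between -0.008 and 0.008 m and z of rod_b in the frame of saddle_right between 0.002 and 0.01 m and x of rod_b_head in the frame of saddle_right between -0.132 and -0.078 m and y of rod_b_head in the frame of saddle_right between -0.008 and 0.008 m and z of rod_b_head in the frame of saddle_right between 0.002 and 0.01 m and linear speed of rod_b below 0.02 m/s))), for 0.2 s.
2. both long rods lie in the saddles, one in each pair ((((x of rod_a in the frame of saddle_left between 0.068 and 0.122 m and y of rod_a in the frame of saddle_left between -0.008 and 0.008 m and z of rod_a in the frame of saddle_left between 0.002 and 0.01 m and x of rod_a_head in the frame of saddle_left between -0.132 and -0.078 m and y of rod_a_head in the frame of saddle_left between -0.008 and 0.008 m and z of rod_a_head in the frame of saddle_left between 0.002 and 0.01 m and linear speed of rod_a below 0.02 m/s) and (x of rod_b in the frame of saddle_right between 0.068 and 0.122 m and y of rod_b in the frame of saddle_right between -0.008 and 0.008 m and z of rod_b in the frame of saddle_right between 0.002 and 0.01 m and x of rod_b_head in the frame of saddle_right between -0.132 and -0.078 m and y of rod_b_head in the frame of saddle_right between -0.008 and 0.008 m and z of rod_b_head in the frame of saddle_right between 0.002 and 0.01 m and linear speed of rod_b below 0.02 m/s)) or ((x of rod_a in the frame of saddle_right between 0.068 and 0.122 m and y of rod_a in the frame of saddle_right between -0.008 and 0.008 m and z of rod_a in the frame of saddle_right between 0.002 and 0.01 m and x of rod_a_head in the frame of saddle_right between -0.132 and -0.078 m and y of rod_a_head in the frame of saddle_right between -0.008 and 0.008 m and z of rod_a_head in the frame of saddle_right between 0.002 and 0.01 m and linear speed of rod_a below 0.02 m/s) and (x of rod_b in the frame of saddle_left between 0.068 and 0.122 m and y of rod_b in the frame of saddle_left between -0.008 and 0.008 m and z of rod_b in the frame of saddle_left between 0.002 and 0.01 m and x of rod_b_head in the frame of saddle_left between -0.132 and -0.078 m and y of rod_b_head in the frame of saddle_left between -0.008 and 0.008 m and z of rod_b_head in the frame of saddle_left between 0.002 and 0.01 m and linear speed of rod_b below 0.02 m/s)))), for 0.2 s.
At the end, for the whole second after the job is handed in: each saddle pair holds one long rod at rest: both rod ends within 8 mm of the pair's middle line, axis 2 to 10 mm above the notch floors, within 24 mm lengthwise of centred, head at the near end; short rod's tail within 15 and head within 20 mm, crimper, bottle, tray within 25 mm of their starts ((((x of rod_a in the frame of saddle_left between 0.068 and 0.122 m and y of rod_a in the frame of saddle_left between -0.008 and 0.008 m and z of rod_a in the frame of saddle_left between 0.002 and 0.01 m and x of rod_a_head in the frame of saddle_left between -0.132 and -0.078 m and y of rod_a_head in the frame of saddle_left between -0.008 and 0.008 m and z of rod_a_head in the frame of saddle_left between 0.002 and 0.01 m and linear speed of rod_a below 0.02 m/s) and (x of rod_b in the frame of saddle_right between 0.068 and 0.122 m and y of rod_b in the frame of saddle_right between -0.008 and 0.008 m and z of rod_b in the frame of saddle_right between 0.002 and 0.01 m and x of rod_b_head in the frame of saddle_right between -0.132 and -0.078 m and y of rod_b_head in the frame of saddle_right between -0.008 and 0.008 m and z of rod_b_head in the frame of saddle_right between 0.002 and 0.01 m and linear speed of rod_b below 0.02 m/s)) or ((x of rod_a in the frame of saddle_right between 0.068 and 0.122 m and y of rod_a in the frame of saddle_right between -0.008 and 0.008 m and z of rod_a in the frame of saddle_right between 0.002 and 0.01 m and x of rod_a_head in the frame of saddle_right between -0.132 and -0.078 m and y of rod_a_head in the frame of saddle_right between -0.008 and 0.008 m and z of rod_a_head in the frame of saddle_right between 0.002 and 0.01 m and linear speed of rod_a below 0.02 m/s) and (x of rod_b in the frame of saddle_left between 0.068 and 0.122 m and y of rod_b in the frame of saddle_left between -0.008 and 0.008 m and z of rod_b in the frame of saddle_left between 0.002 and 0.01 m and x of rod_b_head in the frame of saddle_left between -0.132 and -0.078 m and y of rod_b_head in the frame of saddle_left between -0.008 and 0.008 m and z of rod_b_head in the frame of saddle_left between 0.002 and 0.01 m and linear speed of rod_b below 0.02 m/s))) and distance of rod_short from where it was at the start of the episode below 0.015 m and distance of rod_short_head from where it was at the start of the episode below 0.02 m and distance of each of crimper, bottle, lug_tray from where it was at the start of the episode below 0.025 m); the robot touches nothing.
It fails at once if short rod pulled out or a bystander shoved (not (distance of rod_short from where it was at the start of the episode below 0.03 m) or not (distance of rod_short_head from where it was at the start of the episode below 0.04 m) or not (distance of crimper from where it was at the start of the episode below 0.04 m) or not (distance of bottle from where it was at the start of the episode below 0.04 m) or not (distance of lug_tray from where it was at the start of the episode below 0.04 m)).
It fails at once if a long rod pressed or slammed on the module with more than 60 N (contact force between any of rod_a, rod_b and module above 60 N).
It also fails if it takes over 67 s, if anything falls off the work surface, if the arm or the gripper's body presses on something with over 40 N, if the wrist force passes 120 N, or if a joint passes its speed limit or range.

## Working session

There is one attempt and no reset: what is moved stays moved. The work goes in short steps, Python scripts to look and compute and a tool call to move; the robot and the scene stay as the last step left them, time stands still between calls to the robot, and variables do not carry over. Pictures are saved under pics/ and viewed, at most 10 in all, crops included, and the job is handed in when it is done.

Besides the shell and the picture viewer there is one more tool, called after "Emit:" as name(argument=value, ...), one argument or row to a line, values as JSON. play_rows: Moves the arm, as the interface text tells. Its arguments: {"type":"object","properties":{"moves":{"type":"array","items":{"type":"array","items":{"type":"array","items":{"type":"number"}}}},"newtons":{"type":"number"}},"required":["moves"]}

```bash
mkdir -p pics; cat > h.py <<'E'
import numpy as np, cv2
from workcell import bot, vision
def cam(n):
    c=vision.read_camera(n); return c
def cloud(c):
    v,u=np.mgrid[:480,:640]; d=c['depth']
    P=np.stack([(u-c['K'][0,2])*d/c['K'][0,0],(v-c['K'][1,2])*d/c['K'][1,1],d],-1)
    W=(P-c['t'])@c['R']   # R^T (P-t)
    W[d<=0]=np.nan
    return W
def save(n,im): cv2.imwrite('pics/'+n,cv2.cvtColor(im,cv2.COLOR_RGB2BGR))
E
python3 - <<'E'
from h import *
print(bot.read_state())
for n in ['top','side']:
    c=cam(n); save(n+'.png',c['image']); np.savez(n+'.npz',**c)
    print(n,c['K'].tolist(),(-c['R'].T@c['t']).round(3),c['R'].round(3).tolist(),(c['depth']>0).mean())
E
```

```text
{'time': 0.0, 'q': array([ 1.25711091e+00,  2.64751983e-01,  1.60539604e+00,  9.02424841e-06,
        1.27367973e+00, -3.69300022e-02]), 'joint_vel': array([ 0.00107879,  0.00207375, -0.00035761, -0.00074951, -0.00011629,
        0.00011566]), 'joint_torque': array([-6.09561835e-05, -5.15122175e+01, -3.67314541e+01,  2.19532365e-05,
        1.29053771e-02,  2.31479198e-06]), 'tool_pos': array([0.18422567, 0.64860933, 0.2299509 ]), 'tcp_rot': array([-0.43328925, -3.11116543,  0.00345427]), 'wrist_force': array([ 1.0180488 , -0.35322303,  0.29467219]), 'torque': array([ 0.00572297, -0.02025412,  0.05398713]), 'grip_force': 0.0, 'width': 0.9965949711365129}
top [[470.9568973083728, 0.0, 313.89966265443616], [0.0, 470.9568973083728, 245.60946271588182], [0.0, 0.0, 1.0]] [ 5.43e-01 -1.00e-03  1.16e+00] [[0.011, -1.0, -0.009], [-0.998, -0.01, -0.063], [0.063, 0.01, -0.998]] 0.9960970052083333
side [[505.981543356249, 0.0, 317.7561109705532], [0.0, 505.981543356249, 227.20327410389535], [0.0, 0.0, 1.0]] [ 0.28  -0.743  0.604] [[0.905, -0.426, -0.012], [-0.226, -0.456, -0.86], [0.361, 0.781, -0.509]] 0.996025390625
```

View pics/top.png

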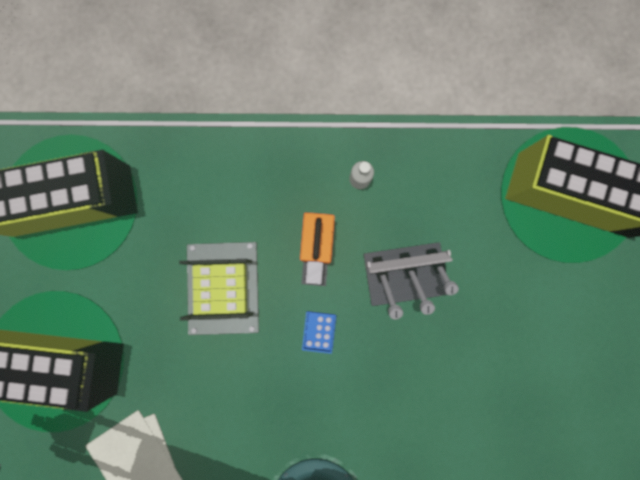

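View pics/side.png

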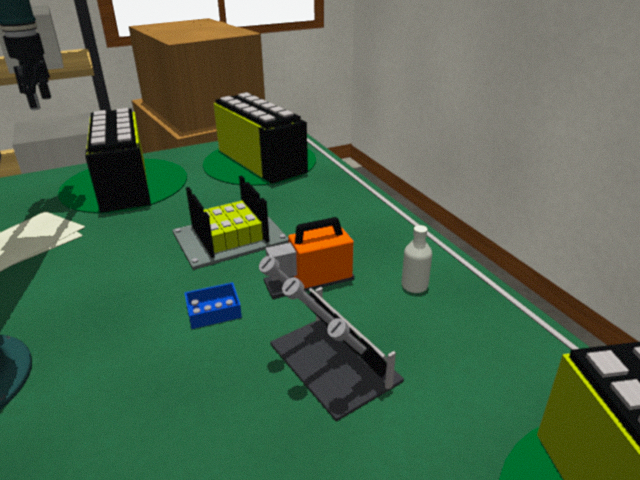

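The top view shows the module at about (222,288) and the holder at about (408,275). The rod heads are at (395,312), (427,308) and (450,288). The rightmost head is the lowest, so that is the short rod. The crimper is at (317,240), the tray at (320,332) and the bottle at (362,175). The side view confirms that the short rod is the one nearest the camera, with its head at (338,328).

```bash
cat > m.py <<'E'
from h import *
T=dict(np.load('top.npz')); S=dict(np.load('side.npz'))
W=cloud(T); V=cloud(S)
im=T['image'].astype(int)
def reg(W,x0,x1,y0,y1,z0,z1):
    return (W[...,0]>x0)&(W[...,0]<x1)&(W[...,1]>y0)&(W[...,1]<y1)&(W[...,2]>z0)&(W[...,2]<z1)
for n,A in (('top',W),('side',V)):
    print(n,'bench z',np.nanmedian(A[reg(A,.3,.7,-.4,.4,-.03,.006)][:,2]))
    for nm,b in dict(plates=(.3,.8,.05,.4,.09,.13),cells=(.3,.8,.05,.4,.05,.068),rods=(.2,.7,-.4,-.06,.1,.25),crimper=(.4,.8,-.06,.07,.04,.15),bottle=(.6,.9,-.2,-.02,.08,.15)).items():
        P=A[reg(A,*b)]
        print(nm,len(P),P.min(0).round(3),P.max(0).round(3),np.median(P,0).round(3)) if len(P) else print(nm,0)
# plates per top points
for n,A in (('top',W),('side',V)):
    P=A[reg(A,.3,.8,.05,.4,.104,.118)]
    km=cv2.kmeans(P[:,:1].astype(np.float32),2,None,(3,50,1e-5),5,cv2.KMEANS_PP_CENTERS)
    for k in (0,1):
        Q=P[km[1].ravel()==k]; r=cv2.minAreaRect((Q[:,:2]*1000).astype(np.float32)); print(n,len(Q),Q.mean(0).round(4),r)
m=reg(W,.2,.7,-.4,-.06,.05,.25)
nn,lab,st,ce=cv2.connectedComponentsWithStats(m.astype(np.uint8),connectivity=4); print(st)
crop=lambda I,x,y,w,h,s:cv2.resize(I[y:y+h,x:x+w],None,fx=s,fy=s,interpolation=cv2.INTER_CUBIC)
a=crop(T['image'],355,230,120,95,5); save('chold.png',a)
b=crop(T['image'],175,230,100,115,5); save('cmod.png',b)
E
python3 m.py
```

```text
top bench z 0.0013938303818237787
plates 567 [0.44  0.155 0.09 ] [0.58 0.31 0.12] [0.453 0.233 0.111]
cells 2560 [0.449 0.156 0.05 ] [0.579 0.305 0.068] [0.509 0.233 0.056]
rods 813 [ 0.456 -0.299  0.1  ] [ 0.553 -0.144  0.198] [ 0.502 -0.216  0.154]
crimper 1828 [ 0.525 -0.033  0.041] [0.686 0.041 0.138] [0.615 0.006 0.096]
bottle 549 [ 0.6   -0.123  0.08 ] [ 0.808 -0.02   0.136] [ 0.77  -0.088  0.095]
side bench z -0.0010891500171373502
plates 570 [0.439 0.152 0.09 ] [0.579 0.308 0.112] [0.564 0.218 0.104]
cells 1516 [0.439 0.149 0.05 ] [0.578 0.309 0.068] [0.516 0.221 0.053]
rods 1566 [ 0.455 -0.301  0.1  ] [ 0.552 -0.146  0.194] [ 0.493 -0.228  0.154]
crimper 3404 [ 0.522 -0.038  0.04 ] [0.683 0.04  0.133] [ 0.61  -0.011  0.086]
bottle 939 [ 0.6   -0.129  0.08 ] [ 0.804 -0.02   0.13 ] [ 0.767 -0.1    0.093]
top 209 [0.4477 0.2314 0.1119] ((447.60986328125, 230.95867919921875), (8.401165962219238, 151.3263397216797), 2.491649866104126)
top 189 [0.5724 0.2365 0.1125] ((572.4170532226562, 236.23463439941406), (8.107234001159668, 148.26177978515625), 2.609539031982422)
side 134 [0.5707 0.2275 0.1084] ((571.133056640625, 232.97640991210938), (9.909601211547852, 149.96160888671875), 2.9777300357818604)
side 148 [0.4458 0.2234 0.1085] ((446.0832214355469, 230.2000274658203), (9.017877578735352, 153.69808959960938), 2.5160951614379883)
[[     0      0    640    480 305217]
 [   366    250     92     69   1983]]
```

```bash
cat > m2.py <<'E'
from m import *
P=np.vstack([W[reg(W,.42,.6,-.32,-.12,.12,.21)]-[0,0,.0014],V[reg(V,.42,.6,-.32,-.12,.12,.21)]+[0,0,.0011]])
src=np.r_[np.zeros(reg(W,.42,.6,-.32,-.12,.12,.21).sum()),np.ones(reg(V,.42,.6,-.32,-.12,.12,.21).sum())]
# gross split by y after removing lean yaw guess
rng=np.random.default_rng(0); left=np.ones(len(P),bool)
for k in range(3):
    best=None; idx=np.where(left)[0]
    for _ in range(3000):
        a,b=P[rng.choice(idx,2,False)]; d=b-a; L=np.linalg.norm(d)
        if L<.03: continue
        d/=L; d*=np.sign(d[2])
        if abs(d[2])<.6: continue
        r=P[left]-a; dist=np.linalg.norm(r-np.outer(r@d,d),axis=1)
        s=(dist<.007).sum()
        if best is None or s>best[0]: best=(s,a,d)
    s,a,d=best
    for _ in range(5):  # refine: cylinder fit
        from scipy.optimize import least_squares
        r=P-a; t=r@d; dist=np.linalg.norm(r-np.outer(t,d),axis=1); sel=(dist<.0095)&left
        Q=P[sel]
        def f(p):
            dd=np.array([p[2],p[3],1.]);dd/=np.linalg.norm(dd); rr=Q-np.array([p[0],p[1],.14]); 
            return np.linalg.norm(rr-np.outer(rr@dd,dd),axis=1)-.006
        a0=a+d*(.14-a[2])/d[2]
        o=least_squares(f,[a0[0],a0[1],d[0]/d[2],d[1]/d[2]],loss='soft_l1',f_scale=.001)
        a=np.array([o.x[0],o.x[1],.14]); d=np.array([o.x[2],o.x[3],1]); d/=np.linalg.norm(d)
    r=P-a;t=r@d;dist=np.linalg.norm(r-np.outer(t,d),axis=1)
    near=(dist<.02)&left
    print('rod',k,sel.sum(),'at z.14',a.round(4),'dir',d.round(3),'lean',np.degrees(np.arccos(d[2])).round(1),'yaw',np.degrees(np.arctan2(-d[1],-d[0])).round(1),'head end',(a+d*np.percentile(t[near],98)).round(4),'rms',np.sqrt(np.mean(o.fun**2)).round(4))
    left&=~near
Q=W[reg(W,.5,.8,-.35,-.1,.004,.02)]; r=cv2.minAreaRect((Q[:,:2]*1000).astype(np.float32)); print('base',r)
E
python3 m2.py | tail -4
```

```text
rod 0 521 at z.14 [ 0.5083 -0.221   0.14  ] dir [-0.564 -0.204  0.8  ] lean 36.9 yaw 19.9 head end [ 0.4751 -0.233   0.187 ] rms 0.0019
rod 1 392 at z.14 [ 0.4977 -0.153   0.14  ] dir [-0.534 -0.273  0.8  ] lean 36.8 yaw 27.1 head end [ 0.466  -0.1692  0.1875] rms 0.002
rod 2 343 at z.14 [ 0.5154 -0.2921  0.14  ] dir [0.615 0.622 0.485] lean 61.0 yaw -134.7 head end [ 0.5279 -0.2795  0.1498] rms 0.0018
base ((649.9227905273438, -225.04376220703125), (250.10362243652344, 299.5176696777344), 89.798828125)
```

View pics/chold.png

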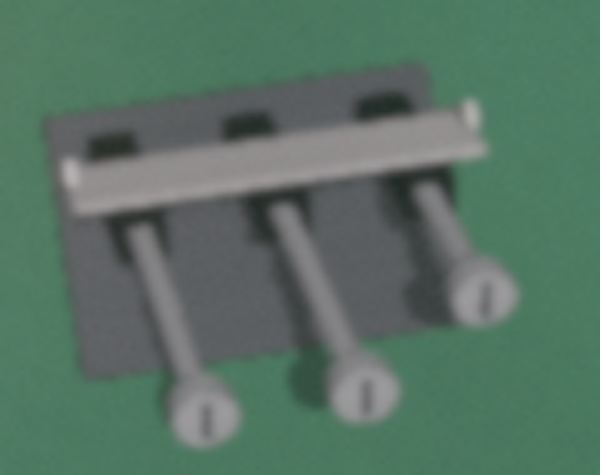

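The crop shows the rods running from the sleeve mouths, at crop (140,225), (285,205) and (430,185), to heads at (205,410), (362,390) and (482,295). A grey tie bar runs just behind the mouths. My fit was pulled off by the heads, so I'll refit on the shanks only.

```bash
cat > m3.py <<'E'
from m import *
from scipy.optimize import least_squares
def fit(A,off,seed,zr,yaw=15):
    l=np.radians(35); d=np.array([-np.sin(l)*np.cos(np.radians(yaw)),-np.sin(l)*np.sin(np.radians(yaw)),np.cos(l)]); a=np.array(seed)
    P=A[reg(A,.42,.6,-.33,-.12,*zr)]+[0,0,off]
    for it in range(8):
        r=P-a; t=r@d; dist=np.linalg.norm(r-np.outer(t,d),axis=1); Q=P[dist<(.012 if it<3 else .0085)]
        def f(p):
            dd=np.array([p[2],p[3],1.]);dd/=np.linalg.norm(dd); rr=Q-np.array([p[0],p[1],seed[2]])
            return np.linalg.norm(rr-np.outer(rr@dd,dd),axis=1)-.006
        a0=a+d*(seed[2]-a[2])/d[2]
        o=least_squares(f,[a0[0],a0[1],d[0]/d[2],d[1]/d[2]],loss='soft_l1',f_scale=.001)
        a=np.array([o.x[0],o.x[1],seed[2]]); d=np.array([o.x[2],o.x[3],1]); d/=np.linalg.norm(d)
    print(len(Q),a.round(4),d.round(3),'lean',np.degrees(np.arccos(d[2])).round(1),'yaw',np.degrees(np.arctan2(-d[1],-d[0])).round(1),'rms',np.sqrt(np.mean(o.fun**2)).round(4))
for nm,s,z in (('L',[.4977,-.153,.14],(.098,.164)),('M',[.5083,-.221,.14],(.098,.164))):
    for n,A,off in (('top',W,-.0014),('side',V,.0011)): print(nm,n); fit(A,off,s,z)
# heads: bright discs in top view
for nm,(x0,x1,y0,y1,z0) in dict(L=(.43,.5,-.2,-.13,.172),M=(.44,.52,-.27,-.2,.172),S=(.44,.56,-.34,-.27,.13)).items():
    for n,A in (('top',W),('side',V)):
        Q=A[reg(A,x0,x1,y0,y1,z0,.21)]; print('head',nm,n,len(Q),Q.mean(0).round(4),Q.min(0).round(4),Q.max(0).round(4))
# holder base mask (dark gray) at z=.008 plane
g=im; mask=((abs(g[...,0]-g[...,1])<14)&(abs(g[...,1]-g[...,2])<14)&(g.sum(-1)<330)&(W[...,2]>.003)&(W[...,2]<.016)).astype(np.uint8)
mask[:, :350]=0; mask[:,480:]=0; mask[:230]=0; mask[330:]=0
Q=W[mask>0]; r=cv2.minAreaRect((Q[:,:2]*1000).astype(np.float32)); print('base',r)
E
python3 m3.py | tail -15
```

```text
L top
125 [ 0.498  -0.1547  0.14  ] [-0.567 -0.1    0.818] lean 35.1 yaw 10.0 rms 0.0009
L side
95 [ 0.4973 -0.1558  0.14  ] [-0.57  -0.085  0.817] lean 35.2 yaw 8.4 rms 0.0008
M top
130 [ 0.5085 -0.2196  0.14  ] [-0.571 -0.097  0.815] lean 35.4 yaw 9.7 rms 0.0009
M side
298 [ 0.5081 -0.221   0.14  ] [-0.568 -0.09   0.818] lean 35.1 yaw 9.0 rms 0.0006
head L top 158 [ 0.4703 -0.1581  0.1883] [ 0.4564 -0.1721  0.1727] [ 0.4835 -0.145   0.1983]
head L side 296 [ 0.4676 -0.1653  0.1837] [ 0.4546 -0.1762  0.1728] [ 0.482 -0.146  0.193]
head M top 161 [ 0.4809 -0.2229  0.1879] [ 0.4674 -0.2373  0.172 ] [ 0.4957 -0.2103  0.197 ]
head M side 348 [ 0.4779 -0.2302  0.1838] [ 0.4651 -0.2413  0.172 ] [ 0.4931 -0.213   0.1938]
head S top 154 [ 0.5198 -0.2833  0.1469] [ 0.5054 -0.2992  0.1304] [ 0.5334 -0.2703  0.1565]
head S side 374 [ 0.5165 -0.2902  0.1434] [ 0.5033 -0.3007  0.131 ] [ 0.5324 -0.2739  0.1533]
base ((543.4544677734375, -213.64047241210938), (137.54771423339844, 185.97885131835938), 9.038973808288574)
```

Fits agree: both long rods lean 35° with yaw about 9°. I'll write a planner helper that turns target poses into row numbers.

```bash
cat > plan.py <<'E'
from h import *
from scipy.spatial.transform import Rotation as R
def pose(yaw,tilt):  # closing line along y turned by yaw; tilt>0 points fingers back to the robot (deg)
    z0=R.from_euler('z',yaw,degrees=True)
    base=R.from_matrix(np.array([[-1,0,0],[0,1,0],[0,0,-1]]).T)
    return z0*base*R.from_euler('y',tilt,degrees=True)
def grasp_tcp(g,Rt): return np.array(g)+.019*Rt.as_matrix()[:,2]
def plan(wps,cur=None):
    """wps: list of (tcp,R,nrows); prints rows"""
    s=bot.read_state(); p,r=(s['tool_pos'],R.from_rotvec(s['tcp_rot'])) if cur is None else cur
    for q,Rt,n in wps:
        w=(r.inv()*Rt).as_rotvec(); st=(np.array(q)-p)/n; dR=R.from_rotvec(w/n); rows=[]
        for i in range(n):
            sh=r.inv().apply(st)/.1; rows.append([*(w/n/.5),*sh]); r=r*dR
        p=np.array(q); r=Rt
        print('wp',p.round(3),'step mm',1000*np.linalg.norm(st).round(4),'deg',np.degrees(np.linalg.norm(w/n)).round(2))
        for x in rows: print('  ',[float(round(v,3)) for v in x])
d=np.array([-.567,-.092,.818]); d/=np.linalg.norm(d)
RL=np.array([.4977,-.1552,.14]); RM=np.array([.5083,-.2203,.14])
GL=RL-.022*d; GM=RM-.022*d   # 120 mm from the tail
PICK=pose(9.2,30); 
E
python3 - <<'E'
from plan import *
T=dict(np.load('top.npz')); W=cloud(T)
for u,v in ((410,262),(370,268),(448,256)): print('bar',W[v,u].round(3))
t=grasp_tcp(GL,PICK); z=PICK.as_matrix()[:,2]
print('GL',GL.round(4),'tcp',t.round(4),'z',z.round(3))
pre=t-.09*z
plan([([.36,.35,.34],pose(35,0) if 0 else pose(-3,10),10),([.52,-.05,.34],pose(9.2,30),12),(pre,PICK,8)])
E
```

```text
bar [ 0.575 -0.212  0.074]
bar [ 0.561 -0.12   0.074]
bar [ 0.59  -0.299  0.074]
GL [ 0.5102 -0.1532  0.122 ] tcp [ 0.5008 -0.1547  0.1055] z [-0.494 -0.08  -0.866]
wp [0.36 0.35 0.34] step mm 36.4 deg 1.63
   [0.004, 0.035, -0.045, -0.251, -0.24, -0.109]
   [0.004, 0.035, -0.045, -0.243, -0.245, -0.113]
   [0.004, 0.035, -0.045, -0.236, -0.251, -0.117]
   [0.004, 0.035, -0.045, -0.228, -0.256, -0.121]
   [0.004, 0.035, -0.045, -0.22, -0.261, -0.124]
   [0.004, 0.035, -0.045, -0.212, -0.267, -0.127]
   [0.004, 0.035, -0.045, -0.204, -0.271, -0.13]
   [0.004, 0.035, -0.045, -0.195, -0.276, -0.133]
   [0.004, 0.035, -0.045, -0.187, -0.281, -0.136]
   [0.004, 0.035, -0.045, -0.178, -0.285, -0.139]
wp [ 0.52 -0.05  0.34] step mm 35.9 deg 1.95
   [0.012, 0.058, -0.034, -0.148, -0.326, -0.026]
   [0.012, 0.058, -0.034, -0.142, -0.328, -0.028]
   [0.012, 0.058, -0.034, -0.136, -0.331, -0.03]
   [0.012, 0.058, -0.034, -0.129, -0.333, -0.032]
   [0.012, 0.058, -0.034, -0.123, -0.336, -0.034]
   [0.012, 0.058, -0.034, -0.116, -0.338, -0.035]
   [0.012, 0.058, -0.034, -0.109, -0.34, -0.036]
   [0.012, 0.058, -0.034, -0.102, -0.342, -0.037]
   [0.012, 0.058, -0.034, -0.096, -0.344, -0.038]
   [0.012, 0.058, -0.034, -0.089, -0.346, -0.039]
   [0.012, 0.058, -0.034, -0.082, -0.347, -0.039]
   [0.012, 0.058, -0.034, -0.075, -0.349, -0.039]
wp [ 0.545 -0.147  0.183] step mm 23.3 deg 0.0
   [0.0, 0.0, 0.0, -0.108, -0.125, 0.164]
   [0.0, 0.0, 0.0, -0.108, -0.125, 0.164]
   [0.0, 0.0, 0.0, -0.108, -0.125, 0.164]
   [0.0, 0.0, 0.0, -0.108, -0.125, 0.164]
   [0.0, 0.0, 0.0, -0.108, -0.125, 0.164]
   [0.0, 0.0, 0.0, -0.108, -0.125, 0.164]
   [0.0, 0.0, 0.0, -0.108, -0.125, 0.164]
   [0.0, 0.0, 0.0, -0.108, -0.125, 0.164]
```

Emit:
play_rows(
  moves=[
    [[0.004,0.035,-0.045,-0.25,-0.24,-0.11,45],[0.004,0.035,-0.045,-0.243,-0.245,-0.113,45],[0.004,0.035,-0.045,-0.236,-0.251,-0.117,45],[0.004,0.035,-0.045,-0.228,-0.256,-0.121,45],[0.004,0.035,-0.045,-0.22,-0.261,-0.124,45]],
  ],
  newtons=80,
)

```text
time: 0.52
tool_pos: [0.2724, 0.4983, 0.2859]
tcp_rot: [-0.248, -3.042, -0.002]
wrist_force: [-0.2, -0.1, 0.0]
width: 0.527
grip_force: 0.0
```

Emit:
play_rows(
  moves=[
    [[0.004,0.035,-0.045,-0.212,-0.267,-0.127,45],[0.004,0.035,-0.045,-0.204,-0.271,-0.13,45],[0.004,0.035,-0.045,-0.195,-0.276,-0.133,45],[0.004,0.035,-0.045,-0.187,-0.281,-0.136,45],[0.004,0.035,-0.045,-0.178,-0.285,-0.139,45]],
  ],
)

```text
time: 0.93
tool_pos: [0.3606, 0.3488, 0.3409]
tcp_rot: [-0.074, -2.964, -0.006]
wrist_force: [0.2, 0.5, -0.3]
width: 0.528
grip_force: 0.0
```

Emit:
play_rows(
  moves=[
    [[0.012,0.058,-0.034,-0.148,-0.326,-0.026,45],[0.012,0.058,-0.034,-0.142,-0.328,-0.028,45],[0.012,0.058,-0.034,-0.136,-0.331,-0.03,45],[0.012,0.058,-0.034,-0.129,-0.333,-0.032,45],[0.012,0.058,-0.034,-0.123,-0.336,-0.034,45]],
  ],
)

```text
time: 1.35
tool_pos: [0.4274, 0.1822, 0.3403]
tcp_rot: [0.053, -2.818, 0.02]
wrist_force: [0.9, 0.6, -0.5]
width: 0.529
grip_force: 0.0
```

Emit:
play_rows(
  moves=[
    [[0.012,0.058,-0.034,-0.116,-0.338,-0.035,45],[0.012,0.058,-0.034,-0.109,-0.34,-0.036,45],[0.012,0.058,-0.034,-0.102,-0.342,-0.037,45],[0.012,0.058,-0.034,-0.096,-0.344,-0.038,45],[0.012,0.058,-0.034,-0.089,-0.346,-0.039,45]],
  ],
)

```text
time: 1.77
tool_pos: [0.4945, 0.0157, 0.3398]
tcp_rot: [0.171, -2.668, 0.045]
wrist_force: [0.0, 1.3, -0.7]
width: 0.529
grip_force: 0.0
```

Emit:
play_rows(
  moves=[
    [[0.012,0.058,-0.034,-0.082,-0.347,-0.039,45],[0.012,0.058,-0.034,-0.075,-0.349,-0.039,45],[0,0,0,-0.108,-0.125,0.164,45],[0,0,0,-0.108,-0.125,0.164,45],[0,0,0,0,0,0,45]],
  ],
)

```text
time: 2.18
tool_pos: [0.5263, -0.0753, 0.2959]
tcp_rot: [0.212, -2.602, 0.053]
wrist_force: [-0.8, 0.7, -0.8]
width: 0.526
grip_force: 0.0
```

```bash
python3 - <<'E'
from plan import *
t=grasp_tcp(GL,PICK); z=PICK.as_matrix()[:,2]
plan([(t-.07*z,PICK,5),(t,PICK,4)])
print(bot.read_state()['q'].round(2))
E
```

```text
wp [ 0.535 -0.149  0.166] step mm 29.9 deg 0.1
   [0.001, -0.003, 0.001, -0.126, -0.15, 0.226]
   [0.001, -0.003, 0.001, -0.126, -0.149, 0.226]
   [0.001, -0.003, 0.001, -0.126, -0.149, 0.227]
   [0.001, -0.003, 0.001, -0.125, -0.149, 0.227]
   [0.001, -0.003, 0.001, -0.125, -0.149, 0.227]
wp [ 0.501 -0.155  0.106] step mm 17.5 deg 0.0
   [0.0, 0.0, 0.0, 0.0, 0.0, 0.175]
   [0.0, 0.0, 0.0, 0.0, 0.0, 0.175]
   [0.0, 0.0, 0.0, 0.0, 0.0, 0.175]
   [0.0, 0.0, 0.0, 0.0, 0.0, 0.175]
[-0.1   0.31  1.52 -0.13  1.83 -1.84]
```

Emit:
play_rows(
  moves=[
    [[0.001,-0.003,0.001,-0.126,-0.15,0.226,45],[0.001,-0.003,0.001,-0.126,-0.15,0.226,45],[0.001,-0.003,0.001,-0.126,-0.149,0.227,45],[0.001,-0.003,0.001,-0.125,-0.149,0.227,45],[0.001,-0.003,0.001,-0.125,-0.149,0.227,45]],
  ],
)

```text
time: 2.6
tool_pos: [0.5377, -0.1468, 0.171]
tcp_rot: [0.214, -2.617, 0.058]
wrist_force: [-0.0, -0.1, -0.3]
width: 0.527
grip_force: 0.0
```

```bash
python3 - <<'E'
from plan import *
c=cam('wrist'); save('w1.png',c['image']); s=bot.read_state(); print(s['tool_pos'])
for X in (GL,RL,RL+.05*d): 
    q=c['K']@(c['R']@X+c['t']); print((q[:2]/q[2]).round(1))
E
```

```text
[ 0.53526465 -0.14878719  0.16524335]
[317.8 266.6]
[317.7 236.2]
[317.3 146.2]
```

View pics/w1.png

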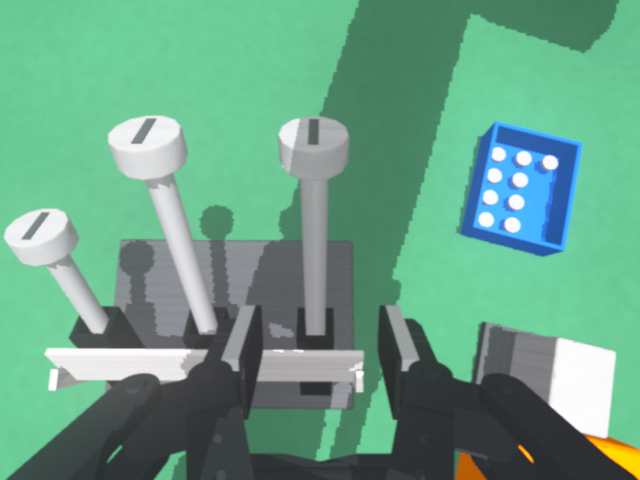

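In the wrist view, long rod L stands at column ~315, midway between the pads (240 and 400), with its head at (313,148). That matches the projection of my model at column 318, so I'm advancing and gripping.

Emit:
play_rows(
  moves=[
    [[0,0,0,0,0,0.14,45],[0,0,0,0,0,0.14,45],[0,0,0,0,0,0.14,45],[0,0,0,0,0,0.14,45],[0,0,0,0,0,0.14,45]],
  ],
)

```text
time: 3.07
tool_pos: [0.503, -0.1524, 0.1099]
tcp_rot: [0.214, -2.617, 0.059]
wrist_force: [-1.7, -0.6, -0.2]
width: 0.528
grip_force: 0.0
```

Emit:
play_rows(
  moves=[
    [[0,0,0,0,0,0,0],[0,0,0,0,0,0,0],[0,0,0,0,0,0,0],[0,0,0,0,0,0,0],[0,0,0,0,0,0,0]],
  ],
)

```text
time: 3.48
tool_pos: [0.504, -0.1531, 0.111]
tcp_rot: [0.213, -2.618, 0.059]
wrist_force: [-1.3, -1.4, -0.8]
width: 0.111
grip_force: 77.9
```

```bash
python3 - <<'E'
from plan import *
s=bot.read_state(); print(s)
p=s['tool_pos']; r=R.from_rotvec(s['tcp_rot'])
plan([(p+.1*d,r,10)])
E
```

```text
{'time': 3.4833, 'q': array([-0.21930375,  0.41862755,  1.72121273, -0.18768871,  1.48768617,
       -1.89068799]), 'joint_vel': array([-0.00142047,  0.00089298,  0.00249889, -0.00023975,  0.00133924,
       -0.00017178]), 'joint_torque': array([  0.67274988, -53.22344184, -30.62438965,  -0.48812158,
         2.24001154,  -0.07242441]), 'tool_pos': array([ 0.50401614, -0.15306782,  0.11100074]), 'tcp_rot': array([ 0.21339793, -2.61754891,  0.05912543]), 'wrist_force': array([-1.28772148, -1.42913369, -0.83305877]), 'torque': array([-0.19159391, -0.10909542, -0.01534519]), 'grip_force': 77.93741226196289, 'width': 0.1108857583290649}
wp [ 0.447 -0.162  0.193] step mm 10.0 deg 0.0
   [0.0, 0.0, 0.0, 0.09, -0.0, -0.043]
   [0.0, 0.0, 0.0, 0.09, -0.0, -0.043]
   [0.0, 0.0, 0.0, 0.09, -0.0, -0.043]
   [0.0, 0.0, 0.0, 0.09, -0.0, -0.043]
   [0.0, 0.0, 0.0, 0.09, -0.0, -0.043]
   [0.0, 0.0, 0.0, 0.09, -0.0, -0.043]
   [0.0, 0.0, 0.0, 0.09, -0.0, -0.043]
   [0.0, 0.0, 0.0, 0.09, -0.0, -0.043]
   [0.0, 0.0, 0.0, 0.09, -0.0, -0.043]
   [0.0, 0.0, 0.0, 0.09, -0.0, -0.043]
```

Emit:
play_rows(
  moves=[
    [[0,0,0,0.09,0,-0.043,0],[0,0,0,0.09,0,-0.043,0],[0,0,0,0.09,0,-0.043,0],[0,0,0,0.09,0,-0.043,0],[0,0,0,0.09,0,-0.043,0]],
  ],
)

```text
time: 3.9
tool_pos: [0.4747, -0.1575, 0.1526]
tcp_rot: [0.213, -2.617, 0.058]
wrist_force: [-0.5, -0.1, -2.6]
width: 0.108
grip_force: 78.1
```

Emit:
play_rows(
  moves=[
    [[0,0,0,0.09,0,-0.043,0],[0,0,0,0.09,0,-0.043,0],[0,0,0,0.09,0,-0.043,0],[0,0,0,0.09,0,-0.043,0],[0,0,0,0.09,0,-0.043,0]],
  ],
)

```text
time: 4.32
tool_pos: [0.4466, -0.1621, 0.1931]
tcp_rot: [0.213, -2.617, 0.058]
wrist_force: [-0.3, -0.1, -2.1]
width: 0.111
grip_force: 78.1
```

```bash
cat >> plan.py <<'E'
def held(tcp,rv,P,d,coordP):
    "rod in tool frame: crossing with the finger line, s behind TCP, rod coord there, angle"
    M=R.from_rotvec(rv).as_matrix(); o=M.T@(P-tcp); v=M.T@d
    k=-o[0]/v[0]; X=o+k*v
    return X,coordP+k,v
MC=np.array([.5093,.2326]); MY=2.4
def place(side,s,coord,v,h):
    "TCP pose putting the rod in a saddle, h above seat"
    ang=np.degrees(np.arctan2(v[0],-v[2])) # rod-to-tool-back angle
    tilt=ang-90; Rt=pose(MY,tilt); c,sn=np.cos(np.radians(MY)),np.sin(np.radians(MY))
    x=.0975-coord; y=.045*side
    X=np.array([MC[0]+c*x-sn*y,MC[1]+sn*x+c*y,.105+h])
    return X-s*Rt.as_matrix()[:,2],Rt
E
python3 - <<'E'
from plan import *
X,co,v=held(np.array([.50402,-.15307,.111]),np.array([.2134,-2.6175,.0591]),RL,d,.142)
print(X,co,v)
t,Rt=place(1,X[2],co,v,.12); print(t,Rt.as_rotvec(),co)
plan([([.46,-.13,.30],R.from_rotvec(bot.read_state()['tcp_rot']),5),([.47,.05,.32],pose(5,0),7),(t,Rt,8)])
E
```

```text
[ 0.         -0.0011258  -0.01247642] 0.1198220764562226 [ 9.03930131e-01 -2.33375941e-04 -4.27680096e-01]
[0.49044433 0.27684922 0.21372219] [-0.05653902  2.69914445  0.01270037] 0.1198220764562226
wp [ 0.46 -0.13  0.3 ] step mm 22.5 deg 0.0
   [0.0, 0.0, 0.0, 0.074, 0.059, -0.204]
   [0.0, 0.0, 0.0, 0.074, 0.059, -0.204]
   [0.0, 0.0, 0.0, 0.074, 0.059, -0.204]
   [0.0, 0.0, 0.0, 0.074, 0.059, -0.204]
   [0.0, 0.0, 0.0, 0.074, 0.059, -0.204]
wp [0.47 0.05 0.32] step mm 25.9 deg 4.28
   [-0.006, -0.148, 0.021, -0.034, 0.251, -0.053]
   [-0.006, -0.148, 0.021, -0.035, 0.252, -0.049]
   [-0.006, -0.148, 0.021, -0.036, 0.252, -0.046]
   [-0.006, -0.148, 0.021, -0.037, 0.253, -0.043]
   [-0.006, -0.148, 0.021, -0.037, 0.253, -0.039]
   [-0.006, -0.148, 0.021, -0.037, 0.254, -0.036]
   [-0.006, -0.148, 0.021, -0.037, 0.254, -0.032]
wp [0.49  0.277 0.214] step mm 31.4 deg 3.18
   [0.003, -0.11, 0.011, -0.05, 0.28, 0.133]
   [0.003, -0.11, 0.011, -0.041, 0.281, 0.135]
   [0.003, -0.11, 0.011, -0.032, 0.281, 0.137]
   [0.003, -0.11, 0.011, -0.023, 0.281, 0.138]
   [0.003, -0.11, 0.011, -0.014, 0.282, 0.139]
   [0.003, -0.11, 0.011, -0.005, 0.282, 0.139]
   [0.003, -0.11, 0.011, 0.005, 0.282, 0.138]
   [0.003, -0.11, 0.011, 0.014, 0.282, 0.137]
```

Emit:
play_rows(
  moves=[
    [[0,0,0,0.074,0.059,-0.204,0],[0,0,0,0.074,0.059,-0.204,0],[0,0,0,0.074,0.059,-0.204,0],[0,0,0,0.074,0.059,-0.204,0],[0,0,0,0.074,0.059,-0.204,0]],
  ],
)

```text
time: 4.73
tool_pos: [0.4601, -0.1295, 0.3006]
tcp_rot: [0.213, -2.617, 0.058]
wrist_force: [-0.4, -0.2, -1.9]
width: 0.106
grip_force: 78.1
```

Emit:
play_rows(
  moves=[
    [[-0.006,-0.148,0.021,-0.034,0.251,-0.053,0],[-0.006,-0.148,0.021,-0.035,0.252,-0.049,0],[-0.006,-0.148,0.021,-0.036,0.252,-0.046,0],[-0.006,-0.148,0.021,-0.037,0.253,-0.043,0],[-0.006,-0.148,0.021,-0.037,0.253,-0.039,0]],
  ],
)

```text
time: 5.15
tool_pos: [0.4672, -0.0004, 0.3143]
tcp_rot: [0.161, -2.994, 0.017]
wrist_force: [-0.5, 0.2, -1.2]
width: 0.108
grip_force: 78.1
```

Emit:
play_rows(
  moves=[
    [[-0.006,-0.148,0.021,-0.037,0.254,-0.036,0],[-0.006,-0.148,0.021,-0.037,0.254,-0.032,0],[0.003,-0.11,0.011,-0.05,0.28,0.133,0],[0.003,-0.11,0.011,-0.041,0.281,0.135,0],[0.003,-0.11,0.011,-0.032,0.281,0.137,0]],
  ],
)

```text
time: 5.57
tool_pos: [0.4775, 0.1359, 0.2801]
tcp_rot: [-0.104, 2.97, 0.005]
wrist_force: [-0.4, -0.4, -2.3]
width: 0.108
grip_force: 78.1
```

Emit:
play_rows(
  moves=[
    [[0.003,-0.11,0.011,-0.023,0.281,0.138,0],[0.003,-0.11,0.011,-0.014,0.282,0.139,0],[0.003,-0.11,0.011,-0.005,0.282,0.139,0],[0.003,-0.11,0.011,0.005,0.282,0.138,0],[0.003,-0.11,0.011,0.014,0.282,0.137,0]],
  ],
)

```text
time: 5.98
tool_pos: [0.4899, 0.2776, 0.2128]
tcp_rot: [-0.057, 2.698, 0.011]
wrist_force: [1.2, 0.4, -2.8]
width: 0.106
grip_force: 78.1
```

Emit:
play_rows(
  moves=[
    [[0,0,0,0,0,0,0],[0,0,0,0,0,0,0],[0,0,0,0,0,0,0]],
  ],
)

```text
time: 6.23
tool_pos: [0.4902, 0.2765, 0.2128]
tcp_rot: [-0.059, 2.701, 0.009]
wrist_force: [-0.4, -0.4, -1.3]
width: 0.112
grip_force: 78.5
```

```bash
python3 - <<'E'
from plan import *
s=bot.read_state(); print(s['tool_pos'],s['tcp_rot'],s['q'].round(2))
c=cam('side'); np.savez('side2.npz',**c); save('s2.png',cv2.resize(c['image'][60:300,140:420],None,fx=2.5,fy=2.5))
c=cam('top'); np.savez('top2.npz',**c)
E
```

```text
[0.49016316 0.27651821 0.2128085 ] [-0.05910721  2.7011032   0.00901647] [ 0.61 -0.16  2.15 -0.33  0.81 -0.82]
```

View pics/s2.png

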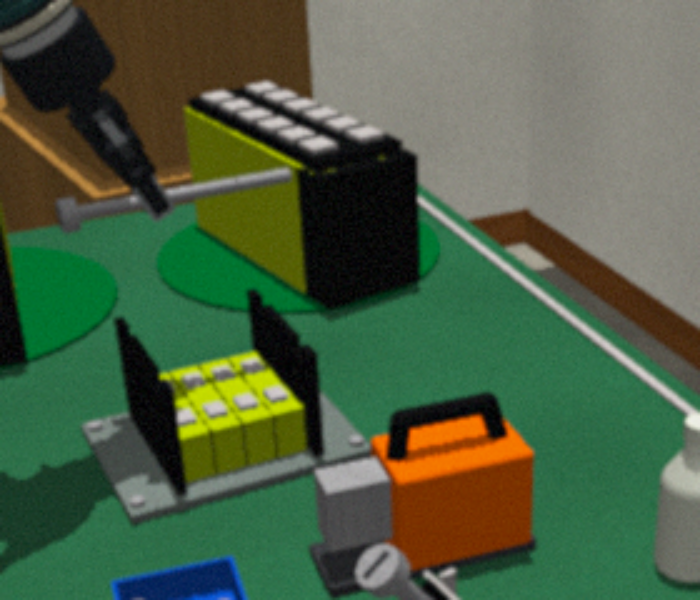

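The side crop shows the rod held level, with its head at crop (68,213), the fingers at (155,200) and the tail at (290,175). Next I'll measure its line from the depth images before lowering.

```bash
cat > mrod.py <<'E'
from plan import *
from scipy.optimize import least_squares
import sys
def line(tag,y0,z0,gx,zoff=dict(top=-.0014,side=.0011),xr=(.42,.64)):
    out=[]
    for n in ('top','side'):
        W=cloud(dict(np.load(n+tag+'.npz'))); P=W[(abs(W[...,1]-y0)<.02)&(abs(W[...,2]-z0)<.02)&(W[...,0]>.38)&(W[...,0]<.64)]+[0,0,zoff[n]]
        H=P[P[:,0]<.425]; xmin,xmax=P[:,0].min(),P[:,0].max()
        Q=P[(P[:,0]>xr[0])&(P[:,0]<xmax-.002)&(abs(P[:,0]-gx)>.025)]
        f=lambda p:np.linalg.norm((Q-np.c_[Q[:,0],p[0]+p[1]*(Q[:,0]-.51),p[2]+p[3]*(Q[:,0]-.51)])[:,1:],axis=1)-.006
        for it in range(3):
            o=least_squares(f,[y0,.04,z0,0] if it==0 else o.x,loss='soft_l1',f_scale=.001); Q=Q[abs(f(o.x))<.004]
        print(n,len(Q),'x',xmin.round(4),xmax.round(4),'y@.51 %.4f slope %.2fdeg z@.51 %.4f slope %.2fdeg'%(o.x[0],np.degrees(o.x[1]),o.x[2],np.degrees(o.x[3])),'rms',np.sqrt(np.mean(o.fun**2)).round(4),'headx',(H[:,0].min().round(4),H.mean(0).round(4)) if len(H) else '')
E
python3 - <<'E'
from mrod import *
line('2',.277,.225,.49)
c,sn=np.cos(np.radians(MY)),np.sin(np.radians(MY))
for s in (1,-1): print('saddle',MC+.045*s*np.array([-sn,c]))
# notch check in far/near plates: top-surface points along module y
W=cloud(dict(np.load('top.npz')))
P=W[(W[...,0]>.42)&(W[...,0]<.6)&(W[...,1]>.14)&(W[...,1]<.32)&(W[...,2]>.09)&(W[...,2]<.12)]
q=P[:,:2]-MC; xm=q@[c,sn]; ym=q@[-sn,c]
for sx in (-1,1):
    k=abs(xm-sx*.0625)<.008; print(sx,xm[k].mean().round(4),np.histogram(ym[k&(P[:,2]>.107)],np.arange(-.08,.0801,.005))[0],ym[k].min().round(4),ym[k].max().round(4))
V=cloud(dict(np.load('side.npz')))
P=V[(V[...,0]>.42)&(V[...,0]<.6)&(V[...,1]>.14)&(V[...,1]<.32)&(V[...,2]>.09)&(V[...,2]<.12)]
q=P[:,:2]-MC; xm=q@[c,sn]; ym=q@[-sn,c]
for sx in (-1,1):
    k=abs(xm-sx*.0625)<.008; print('side',sx,xm[k].mean().round(4),np.histogram(ym[k&(P[:,2]>.1045)],np.arange(-.08,.0801,.005))[0],ym[k].min().round(4),ym[k].max().round(4))
E
```

```text
top 266 x 0.4077 0.6056 y@.51 0.2779 slope 2.89deg z@.51 0.2259 slope 0.72deg rms 0.0014 headx (np.float64(0.4077), array([0.4139, 0.263 , 0.231 ]))
side 333 x 0.4038 0.6046 y@.51 0.2773 slope 2.23deg z@.51 0.2248 slope 0.10deg rms 0.0014 headx (np.float64(0.4038), array([0.4117, 0.2662, 0.2273]))
saddle [0.5074156  0.27756053]
saddle [0.5111844  0.18763947]
-1 -0.0613 [ 0  7  9  8  8  4  0  0  0  9 10  8  9  9  7  7 10  9  7  8  9 10  8  3
  0  0  0  6  8  9  8  4] -0.0747 0.0766
1 0.063 [ 0  8  8  8  7  2  0  0  0 10  9  7 11  9  8  8  9  9  6  6  8  6 10  0
  0  0  0  9  9  9  8  1] -0.0739 0.0751
side -1 -0.0647 [ 8  9  3  7  4  2  0  0  7  6  8  3  7  4  6  4  5  5  4  4  8  5  6  0
  0  0 11  5  4  6  2  1] -0.0778 0.0771
side 1 0.0601 [4 9 8 5 6 0 0 0 7 3 9 6 3 6 4 6 5 5 1 7 5 6 1 1 0 0 4 6 6 4 4 0] -0.0788 0.0733
```

The rod lines up with the left saddle to within about 1 mm and is level, so I'm lowering.

```bash
python3 - <<'E'
from plan import *
s=bot.read_state(); r=R.from_rotvec(s['tcp_rot']); p=s['tool_pos']
plan([(p-[0,0,.11],r,5),(p-[0,0,.111],r,1)])
E
```

```text
wp [0.491 0.276 0.104] step mm 22.0 deg 0.0
   [0.0, 0.0, 0.0, 0.094, 0.0, 0.199]
   [0.0, 0.0, 0.0, 0.094, 0.0, 0.199]
   [0.0, 0.0, 0.0, 0.094, 0.0, 0.199]
   [0.0, 0.0, 0.0, 0.094, 0.0, 0.199]
   [0.0, 0.0, 0.0, 0.094, 0.0, 0.199]
wp [0.491 0.276 0.103] step mm 1.0 deg 0.0
   [0.0, 0.0, 0.0, 0.004, 0.0, 0.009]
```

Emit:
play_rows(
  moves=[
    [[0,0,0,0.094,0,0.199,0],[0,0,0,0.094,0,0.199,0],[0,0,0,0.094,0,0.199,0],[0,0,0,0.094,0,0.199,0],[0,0,0,0.06,0,0.127,0]],
  ],
)

```text
time: 6.75
tool_pos: [0.4909, 0.2747, 0.1096]
tcp_rot: [-0.054, 2.701, 0.008]
wrist_force: [-0.0, -0.2, -2.0]
width: 0.107
grip_force: 78.5
```

Emit:
play_rows(
  moves=[
    [[0,0,0,0.026,0,0.054,0],[0,0,0,0.008,0,0.018,0],[0,0,0,0.008,0,0.018,0],[0,0,0,0.004,0,0.009,0],[0,0,0,0,0,0,0]],
  ],
)

```text
time: 7.17
tool_pos: [0.4918, 0.277, 0.1013]
tcp_rot: [-0.057, 2.698, 0.012]
wrist_force: [-0.2, -0.3, -1.4]
width: 0.107
grip_force: 78.5
```

Emit:
play_rows(
  moves=[
    [[0,0,0,0.004,0,0.009,0],[0,0,0,0,0,0,0]],
  ],
)

```text
time: 7.33
tool_pos: [0.4913, 0.277, 0.0997]
tcp_rot: [-0.057, 2.699, 0.012]
wrist_force: [-0.3, -0.0, -1.7]
width: 0.107
grip_force: 78.5
```

Emit:
play_rows(
  moves=[
    [[0,0,0,0.008,0,0.018,0],[0,0,0,0.008,0,0.018,0],[0,0,0,0,0,0,0]],
  ],
)

```text
time: 7.58
tool_pos: [0.4905, 0.2765, 0.0944]
tcp_rot: [-0.058, 2.701, 0.01]
wrist_force: [-0.0, -0.7, -1.8]
width: 0.11
grip_force: 78.5
```

Emit:
play_rows(
  moves=[
    [[0,0,0,0.004,0,0.009,0],[0,0,0,0,0,0,0]],
  ],
)

```text
time: 7.75
tool_pos: [0.4907, 0.2766, 0.0936]
tcp_rot: [-0.058, 2.7, 0.01]
wrist_force: [0.1, 0.3, -2.4]
width: 0.109
grip_force: 78.5
```

Emit:
play_rows(
  moves=[
    [[0,0,0,0.004,0,0.009,0],[0,0,0,0,0,0,0]],
  ],
)

```text
time: 7.92
tool_pos: [0.491, 0.2767, 0.0929]
tcp_rot: [-0.058, 2.7, 0.011]
wrist_force: [-0.6, -0.1, -1.2]
width: 0.111
grip_force: 78.6
```

Emit:
play_rows(
  moves=[
    [[0,0,0,0.004,0,0.009,0],[0,0,0,0,0,0,0]],
  ],
)

```text
time: 8.08
tool_pos: [0.4913, 0.2769, 0.0927]
tcp_rot: [-0.057, 2.699, 0.011]
wrist_force: [-2.2, -1.0, 3.1]
width: 0.107
grip_force: 79.4
```

Emit:
play_rows(
  moves=[
    [[0,0,0,0.004,0,0.009,0],[0,0,0,0,0,0,0]],
  ],
)

```text
time: 8.25
tool_pos: [0.4916, 0.277, 0.0925]
tcp_rot: [-0.057, 2.698, 0.011]
wrist_force: [-6.8, -2.4, 8.2]
width: 0.108
grip_force: 80.2
```

```bash
python3 - <<'E'
from mrod import *
for n in ('side','top'):
    c=cam(n); np.savez(n+'3.npz',**c)
line('3',.277,.105,.49,xr=(.455,.64)); print(bot.read_state()['tool_pos'],bot.read_state()['wrist_force'])
E
```

```text
top 231 x 0.4081 0.605 y@.51 0.2791 slope 2.01deg z@.51 0.1054 slope -0.33deg rms 0.0014 headx (np.float64(0.4081), array([0.4134, 0.2629, 0.1095]))
side 214 x 0.4051 0.6056 y@.51 0.2777 slope 2.18deg z@.51 0.1046 slope 0.04deg rms 0.0016 headx (np.float64(0.4051), array([0.4129, 0.2668, 0.1082]))
[0.49162108 0.27698906 0.0925201 ] [-6.27517615 -2.67145685  9.19119616]
```

Contact is 9 N and the rod is seated level. Releasing now.

Emit:
play_rows(
  moves=[
    [[0,0,0,-0.004,0,-0.009,16],[0,0,0,0,0,0,20],[0,0,0,0,0,0,40],[0,0,0,0,0,0,40],[0,0,0,0,0,0,40]],
  ],
)

```text
time: 8.77
tool_pos: [0.4909, 0.2766, 0.0918]
tcp_rot: [-0.058, 2.7, 0.01]
wrist_force: [0.2, -0.1, 0.7]
width: 0.465
grip_force: 0.0
```

Emit:
play_rows(
  moves=[
    [[0,0,0,0,0,-0.1,40],[0,0,0,0,0,-0.15,40],[0,0,0,0,0,-0.2,40],[0,0,0,0,0,-0.25,40],[0,0,0,0,0,-0.3,40]],
  ],
)

```text
time: 9.18
tool_pos: [0.4469, 0.2742, 0.1821]
tcp_rot: [-0.058, 2.703, 0.008]
wrist_force: [0.6, 0.1, 0.4]
width: 0.468
grip_force: 0.0
```

```bash
python3 - <<'E'
from mrod import *
s=bot.read_state(); print(s['tool_pos'],s['tcp_rot'],s['width'])
for n in ('side','top'):
    c=cam(n); np.savez(n+'4.npz',**c)
line('4',.277,.105,.3,xr=(.455,.64))
t=grasp_tcp(GM,PICK); z=PICK.as_matrix()[:,2]
plan([([.48,.05,.33],pose(5,5),9),([.54,-.20,.29],PICK,9),(t-.07*z,PICK,5)])
E
```

```text
[0.44688572 0.27423501 0.18212096] [-0.0577756   2.70263185  0.00838585] 0.4680912964179893
top 394 x 0.4418 0.6051 y@.51 0.2793 slope 1.77deg z@.51 0.1052 slope -0.15deg rms 0.0014 headx 
side 329 x 0.4052 0.6053 y@.51 0.2778 slope 1.88deg z@.51 0.1044 slope -0.13deg rms 0.0015 headx (np.float64(0.4052), array([0.4127, 0.2668, 0.1086]))
wp [0.48 0.05 0.33] step mm 29.9 deg 3.42
   [-0.001, 0.119, -0.01, -0.089, -0.253, -0.133]
   [-0.001, 0.119, -0.01, -0.08, -0.253, -0.138]
   [-0.001, 0.119, -0.01, -0.07, -0.254, -0.142]
   [-0.001, 0.119, -0.01, -0.06, -0.254, -0.146]
   [-0.001, 0.119, -0.01, -0.05, -0.254, -0.15]
   [-0.001, 0.119, -0.01, -0.04, -0.254, -0.153]
   [-0.001, 0.119, -0.01, -0.03, -0.254, -0.155]
   [-0.001, 0.119, -0.01, -0.019, -0.254, -0.156]
   [-0.001, 0.119, -0.01, -0.009, -0.254, -0.157]
wp [ 0.54 -0.2   0.29] step mm 28.9 deg 2.82
   [0.005, 0.097, -0.016, -0.046, -0.283, 0.041]
   [0.005, 0.097, -0.016, -0.046, -0.283, 0.039]
   [0.005, 0.097, -0.016, -0.045, -0.283, 0.038]
   [0.005, 0.097, -0.016, -0.045, -0.283, 0.036]
   [0.005, 0.097, -0.016, -0.044, -0.284, 0.035]
   [0.005, 0.097, -0.016, -0.044, -0.284, 0.033]
   [0.005, 0.097, -0.016, -0.043, -0.284, 0.032]
   [0.005, 0.097, -0.016, -0.042, -0.284, 0.03]
   [0.005, 0.097, -0.016, -0.042, -0.285, 0.029]
wp [ 0.546 -0.214  0.166] step mm 25.0 deg 0.0
   [0.0, 0.0, 0.0, -0.13, -0.03, 0.211]
   [0.0, 0.0, 0.0, -0.13, -0.03, 0.211]
   [0.0, 0.0, 0.0, -0.13, -0.03, 0.211]
   [0.0, 0.0, 0.0, -0.13, -0.03, 0.211]
   [0.0, 0.0, 0.0, -0.13, -0.03, 0.211]
```

The first rod is at rest in the left saddles. Going back for the second.

Emit:
play_rows(
  moves=[
    [[-0.001,0.119,-0.01,-0.089,-0.253,-0.133,40],[-0.001,0.119,-0.01,-0.08,-0.253,-0.138,40],[-0.001,0.119,-0.01,-0.07,-0.254,-0.142,40],[-0.001,0.119,-0.01,-0.06,-0.254,-0.146,40],[-0.001,0.119,-0.01,-0.05,-0.254,-0.15,40]],
  ],
)

```text
time: 9.7
tool_pos: [0.4651, 0.1483, 0.2628]
tcp_rot: [-0.103, 2.998, -0.001]
wrist_force: [0.9, -0.2, -0.3]
width: 0.468
grip_force: 0.0
```

Emit:
play_rows(
  moves=[
    [[-0.001,0.119,-0.01,-0.04,-0.254,-0.153,45],[-0.001,0.119,-0.01,-0.03,-0.254,-0.155,45],[-0.001,0.119,-0.01,-0.019,-0.254,-0.156,45],[-0.001,0.119,-0.01,-0.009,-0.254,-0.157,45],[0.005,0.097,-0.016,-0.046,-0.283,0.041,45]],
  ],
)

```text
time: 10.12
tool_pos: [0.4882, 0.0198, 0.3253]
tcp_rot: [0.143, -3.0, 0.019]
wrist_force: [1.1, 0.2, 0.3]
width: 0.526
grip_force: 0.0
```

Emit:
play_rows(
  moves=[
    [[0.005,0.097,-0.016,-0.046,-0.283,0.039,45],[0.005,0.097,-0.016,-0.045,-0.283,0.038,45],[0.005,0.097,-0.016,-0.045,-0.283,0.036,45],[0.005,0.097,-0.016,-0.044,-0.284,0.035,45],[0.005,0.097,-0.016,-0.044,-0.284,0.033,45]],
  ],
)

```text
time: 10.53
tool_pos: [0.5194, -0.1195, 0.2984]
tcp_rot: [0.187, -2.748, 0.047]
wrist_force: [-0.0, -0.2, 1.1]
width: 0.529
grip_force: 0.0
```

Emit:
play_rows(
  moves=[
    [[0.005,0.097,-0.016,-0.043,-0.284,0.032,45],[0.005,0.097,-0.016,-0.042,-0.284,0.03,45],[0.005,0.097,-0.016,-0.042,-0.285,0.029,45],[0,0,0,0,0,0,45],[0,0,0,0,0,0,45]],
  ],
)

```text
time: 10.95
tool_pos: [0.5391, -0.2022, 0.2833]
tcp_rot: [0.207, -2.599, 0.06]
wrist_force: [0.8, -0.2, 0.3]
width: 0.527
grip_force: 0.0
```

```bash
python3 - <<'E'
from plan import *
s=bot.read_state(); print(s['tool_pos'],s['tcp_rot'],s['q'].round(2))
t=grasp_tcp(GM,PICK); z=PICK.as_matrix()[:,2]
plan([(t-.07*z,PICK,5),(t,PICK,5)])
E
```

```text
[ 0.53913742 -0.20222068  0.28334946] [ 0.20735816 -2.59939361  0.05970419] [-0.27  0.37  1.45 -0.22  1.8  -2.  ]
wp [ 0.546 -0.214  0.166] step mm 23.599999999999998 deg 0.13
   [-0.001, -0.005, -0.001, -0.128, -0.025, 0.197]
   [-0.001, -0.005, -0.001, -0.127, -0.025, 0.197]
   [-0.001, -0.005, -0.001, -0.127, -0.026, 0.197]
   [-0.001, -0.005, -0.001, -0.126, -0.026, 0.198]
   [-0.001, -0.005, -0.001, -0.126, -0.026, 0.198]
wp [ 0.511 -0.22   0.106] step mm 14.0 deg 0.0
   [0.0, 0.0, 0.0, 0.0, 0.0, 0.14]
   [0.0, 0.0, 0.0, 0.0, 0.0, 0.14]
   [0.0, 0.0, 0.0, 0.0, 0.0, 0.14]
   [0.0, 0.0, 0.0, 0.0, 0.0, 0.14]
   [0.0, 0.0, 0.0, 0.0, 0.0, 0.14]
```

Emit:
play_rows(
  moves=[
    [[-0.001,-0.005,-0.001,-0.128,-0.025,0.197,45],[-0.001,-0.005,-0.001,-0.127,-0.025,0.197,45],[-0.001,-0.005,-0.001,-0.127,-0.026,0.197,45],[-0.001,-0.005,-0.001,-0.126,-0.026,0.198,45],[-0.001,-0.005,-0.001,-0.126,-0.026,0.198,45]],
  ],
)

```text
time: 11.37
tool_pos: [0.5466, -0.2124, 0.1688]
tcp_rot: [0.214, -2.617, 0.058]
wrist_force: [0.3, 0.1, 0.4]
width: 0.526
grip_force: 0.0
```

Emit:
play_rows(
  moves=[
    [[0,0,0,0,0,0,45],[0,0,0,0,0,0,45]],
  ],
)

```text
time: 11.53
tool_pos: [0.5454, -0.2123, 0.1684]
tcp_rot: [0.214, -2.612, 0.056]
wrist_force: [0.0, -0.0, 0.4]
width: 0.523
grip_force: 0.0
```

```bash
python3 - <<'E'
from plan import *
c=cam('wrist'); save('w2.png',c['image']); s=bot.read_state(); print(s['tool_pos'],s['tcp_rot'])
for X in (GM,RM,RM+.05*d): 
    q=c['K']@(c['R']@X+c['t']); print((q[:2]/q[2]).round(1))
t=grasp_tcp(GM,PICK); plan([(t,PICK,5)])
E
```

```text
[ 0.54647332 -0.21281867  0.16994446] [ 0.21363706 -2.61509442  0.0578182 ]
[317.7 272.3]
[317.6 241.7]
[317.3 150.9]
wp [ 0.511 -0.22   0.106] step mm 14.7 deg 0.06
   [-0.001, 0.002, 0.001, -0.002, -0.002, 0.147]
   [-0.001, 0.002, 0.001, -0.002, -0.002, 0.147]
   [-0.001, 0.002, 0.001, -0.002, -0.002, 0.147]
   [-0.001, 0.002, 0.001, -0.002, -0.002, 0.147]
   [-0.001, 0.002, 0.001, -0.002, -0.002, 0.147]
```

View pics/w2.png

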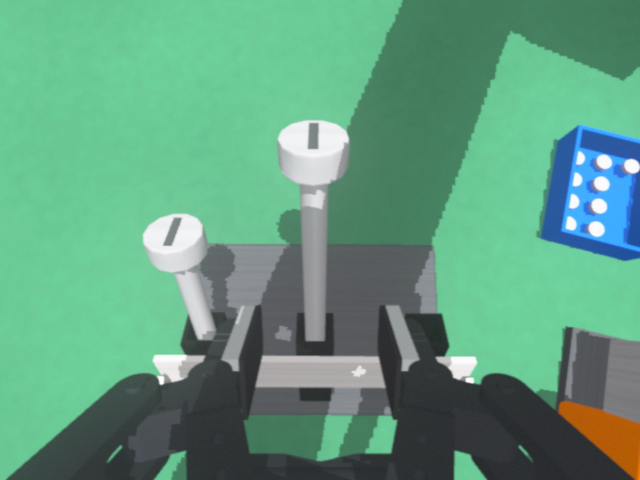

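Rod M stands at column ~315, centred between the pads. The short rod's head at (175,242) is well clear of the left finger.

Emit:
play_rows(
  moves=[
    [[-0.001,0.002,0.001,-0.002,-0.002,0.147,42],[-0.001,0.002,0.001,-0.002,-0.002,0.147,42],[-0.001,0.002,0.001,-0.002,-0.002,0.147,42],[-0.001,0.002,0.001,-0.002,-0.002,0.147,42],[-0.001,0.002,0.001,-0.002,-0.002,0.147,42]],
  ],
)

```text
time: 12.0
tool_pos: [0.51, -0.2203, 0.103]
tcp_rot: [0.208, -2.609, 0.055]
wrist_force: [0.5, -0.5, 0.0]
width: 0.491
grip_force: 0.0
```

Emit:
play_rows(
  moves=[
    [[0,0,0,0,0,0,42],[0,0,0,0,0,0,0],[0,0,0,0,0,0,0],[0,0,0,0,0,0,0],[0,0,0,0,0,0,0]],
  ],
)

```text
time: 12.42
tool_pos: [0.5123, -0.2206, 0.1051]
tcp_rot: [0.208, -2.612, 0.057]
wrist_force: [-0.6, -1.1, 0.4]
width: 0.109
grip_force: 77.9
```

Emit:
play_rows(
  moves=[
    [[0,0,0,0,0,0,0],[0,0,0,0,0,0,0]],
  ],
)

```text
time: 12.58
tool_pos: [0.5121, -0.2206, 0.105]
tcp_rot: [0.208, -2.611, 0.057]
wrist_force: [0.8, -0.6, 1.6]
width: 0.113
grip_force: 77.9
```

```bash
python3 - <<'E'
from plan import *
s=bot.read_state(); p=s['tool_pos']; r=R.from_rotvec(s['tcp_rot']); print(p,s['tcp_rot'],s['wrist_force'],s['width'])
X,co,v=held(p,s['tcp_rot'],RM,d,.142); print(X,co,v)
np.savez('held2.npz',X=X,co=co,v=v)
plan([(p+.1*d,r,10)])
E
```

```text
[ 0.51207079 -0.22058838  0.10497239] [ 0.20835036 -2.61124496  0.0568646 ] [ 0.81133387 -0.60287693  1.60139855] 0.11272355325037904
[ 0.          0.00088922 -0.01888237] 0.11918429663488701 [ 0.9067053  -0.00144145 -0.42176229]
wp [ 0.455 -0.23   0.187] step mm 10.0 deg 0.0
   [0.0, 0.0, 0.0, 0.091, -0.0, -0.042]
   [0.0, 0.0, 0.0, 0.091, -0.0, -0.042]
   [0.0, 0.0, 0.0, 0.091, -0.0, -0.042]
   [0.0, 0.0, 0.0, 0.091, -0.0, -0.042]
   [0.0, 0.0, 0.0, 0.091, -0.0, -0.042]
   [0.0, 0.0, 0.0, 0.091, -0.0, -0.042]
   [0.0, 0.0, 0.0, 0.091, -0.0, -0.042]
   [0.0, 0.0, 0.0, 0.091, -0.0, -0.042]
   [0.0, 0.0, 0.0, 0.091, -0.0, -0.042]
   [0.0, 0.0, 0.0, 0.091, -0.0, -0.042]
```

Emit:
play_rows(
  moves=[
    [[0,0,0,0.091,0,-0.042,0],[0,0,0,0.091,0,-0.042,0],[0,0,0,0.091,0,-0.042,0],[0,0,0,0.091,0,-0.042,0],[0,0,0,0.091,0,-0.042,0]],
  ],
)

```text
time: 13.0
tool_pos: [0.4822, -0.2251, 0.1467]
tcp_rot: [0.208, -2.61, 0.056]
wrist_force: [1.1, 0.5, -1.3]
width: 0.108
grip_force: 77.9
```

Emit:
play_rows(
  moves=[
    [[0,0,0,0.091,0,-0.042,0],[0,0,0,0.091,0,-0.042,0],[0,0,0,0.091,0,-0.042,0],[0,0,0,0.091,0,-0.042,0],[0,0,0,0.091,0,-0.042,0]],
  ],
)

```text
time: 13.42
tool_pos: [0.4534, -0.2296, 0.1871]
tcp_rot: [0.208, -2.609, 0.056]
wrist_force: [0.6, -0.8, -1.1]
width: 0.112
grip_force: 78.2
```

```bash
python3 - <<'E'
from plan import *
h=np.load('held2.npz'); s=bot.read_state()
t,Rt=place(-1,h['X'][2],float(h['co']),h['v'],.12); print(t,Rt.as_rotvec())
plan([(s['tool_pos']+[.01,.03,.115],R.from_rotvec(s['tcp_rot']),5),([.47,-.01,.32],pose(5,0),8),(t,Rt,7)])
E
```

```text
[0.49747602 0.18706492 0.20787924] [-0.05667589  2.70567857  0.01253669]
wp [ 0.463 -0.2    0.302] step mm 23.900000000000002 deg 0.0
   [0.0, 0.0, 0.0, 0.09, 0.056, -0.214]
   [0.0, 0.0, 0.0, 0.09, 0.056, -0.214]
   [0.0, 0.0, 0.0, 0.09, 0.056, -0.214]
   [0.0, 0.0, 0.0, 0.09, 0.056, -0.214]
   [0.0, 0.0, 0.0, 0.09, 0.056, -0.214]
wp [ 0.47 -0.01  0.32] step mm 23.8 deg 3.79
   [-0.005, -0.131, 0.018, -0.028, 0.233, -0.042]
   [-0.005, -0.131, 0.018, -0.029, 0.233, -0.04]
   [-0.005, -0.131, 0.018, -0.029, 0.233, -0.037]
   [-0.005, -0.131, 0.018, -0.03, 0.234, -0.035]
   [-0.005, -0.131, 0.018, -0.03, 0.234, -0.032]
   [-0.005, -0.131, 0.018, -0.03, 0.234, -0.03]
   [-0.005, -0.131, 0.018, -0.03, 0.235, -0.027]
   [-0.005, -0.131, 0.018, -0.029, 0.235, -0.025]
wp [0.497 0.187 0.208] step mm 32.599999999999994 deg 3.58
   [0.003, -0.124, 0.013, -0.064, 0.277, 0.16]
   [0.003, -0.124, 0.013, -0.052, 0.278, 0.163]
   [0.003, -0.124, 0.013, -0.04, 0.278, 0.166]
   [0.003, -0.124, 0.013, -0.028, 0.279, 0.168]
   [0.003, -0.124, 0.013, -0.015, 0.279, 0.168]
   [0.003, -0.124, 0.013, -0.003, 0.279, 0.169]
   [0.003, -0.124, 0.013, 0.009, 0.279, 0.168]
```

Emit:
play_rows(
  moves=[
    [[0,0,0,0.09,0.056,-0.214,0],[0,0,0,0.09,0.056,-0.214,0],[0,0,0,0.09,0.056,-0.214,0],[0,0,0,0.09,0.056,-0.214,0],[0,0,0,0.09,0.056,-0.214,0]],
  ],
)

```text
time: 13.83
tool_pos: [0.4637, -0.1993, 0.3029]
tcp_rot: [0.208, -2.609, 0.055]
wrist_force: [0.9, 0.2, -1.4]
width: 0.111
grip_force: 78.2
```

Emit:
play_rows(
  moves=[
    [[-0.005,-0.131,0.018,-0.028,0.233,-0.042,0],[-0.005,-0.131,0.018,-0.029,0.233,-0.04,0],[-0.005,-0.131,0.018,-0.029,0.233,-0.037,0],[-0.005,-0.131,0.018,-0.03,0.234,-0.035,0],[-0.005,-0.131,0.018,-0.03,0.234,-0.032,0]],
  ],
)

```text
time: 14.25
tool_pos: [0.4679, -0.0802, 0.3133]
tcp_rot: [0.165, -2.944, 0.022]
wrist_force: [0.4, -0.0, -0.7]
width: 0.116
grip_force: 78.2
```

Emit:
play_rows(
  moves=[
    [[-0.005,-0.131,0.018,-0.03,0.234,-0.03,0],[-0.005,-0.131,0.018,-0.03,0.235,-0.027,0],[-0.005,-0.131,0.018,-0.029,0.235,-0.025,0],[0.003,-0.124,0.013,-0.064,0.277,0.16,0],[0.003,-0.124,0.013,-0.052,0.278,0.163,0]],
  ],
)

```text
time: 14.67
tool_pos: [0.4794, 0.0469, 0.2894]
tcp_rot: [-0.107, 3.009, 0.005]
wrist_force: [0.2, 0.9, -1.5]
width: 0.111
grip_force: 78.2
```

Emit:
play_rows(
  moves=[
    [[0.003,-0.124,0.013,-0.04,0.278,0.166,0],[0.003,-0.124,0.013,-0.028,0.279,0.168,0],[0.003,-0.124,0.013,-0.015,0.279,0.168,0],[0.003,-0.124,0.013,-0.003,0.279,0.169,0],[0.003,-0.124,0.013,0.009,0.279,0.168,0]],
  ],
)

```text
time: 15.08
tool_pos: [0.4983, 0.1878, 0.2074]
tcp_rot: [-0.052, 2.704, 0.013]
wrist_force: [0.6, -0.5, -1.0]
width: 0.116
grip_force: 78.2
```

Emit:
play_rows(
  moves=[
    [[0,0,0,0,0,0,0],[0,0,0,0,0,0,0],[0,0,0,0,0,0,0]],
  ],
)

```text
time: 15.33
tool_pos: [0.4986, 0.1868, 0.2076]
tcp_rot: [-0.054, 2.708, 0.011]
wrist_force: [0.3, 0.0, -0.3]
width: 0.113
grip_force: 78.4
```

```bash
python3 - <<'E'
from mrod import *
for n in ('side','top'):
    c=cam(n); np.savez(n+'5.npz',**c)
s=bot.read_state(); print(s['tool_pos'],s['tcp_rot'],s['wrist_force'])
line('5',.187,.225,.50)
h=np.load('held2.npz'); t,Rt=place(-1,h['X'][2],float(h['co']),h['v'],.012); print(t)
plan([(t,Rt,5)])
E
```

```text
[0.49992926 0.18634309 0.20887219] [-0.05093672  2.70574606  0.01193764] [ 0.08084528  0.41378663 -0.39604395]
top 258 x 0.4751 0.6105 y@.51 0.1879 slope 2.73deg z@.51 0.2266 slope -0.07deg rms 0.0012 headx 
side 386 x 0.4091 0.6092 y@.51 0.1878 slope 2.32deg z@.51 0.2250 slope 0.20deg rms 0.0014 headx (np.float64(0.4091), array([0.4155, 0.1755, 0.2285]))
[0.49747602 0.18706492 0.09987924]
wp [0.497 0.187 0.1  ] step mm 21.8 deg 0.05
   [-0.001, 0.0, -0.002, 0.096, 0.002, 0.196]
   [-0.001, 0.0, -0.002, 0.096, 0.002, 0.196]
   [-0.001, 0.0, -0.002, 0.096, 0.002, 0.196]
   [-0.001, 0.0, -0.002, 0.096, 0.002, 0.196]
   [-0.001, 0.0, -0.002, 0.096, 0.002, 0.196]
```

Emit:
play_rows(
  moves=[
    [[0,0,0,0.092,0,0.199,0],[0,0,0,0.092,0,0.199,0],[0,0,0,0.092,0,0.199,0],[0,0,0,0.092,0,0.199,0],[0,0,0,0.085,0,0.18,0]],
  ],
)

```text
time: 15.85
tool_pos: [0.5004, 0.1858, 0.1002]
tcp_rot: [-0.049, 2.706, 0.012]
wrist_force: [0.4, 0.1, -1.6]
width: 0.112
grip_force: 78.4
```

Emit:
play_rows(
  moves=[
    [[0,0,0,0.008,0,0.018,0],[0,0,0,0.008,0,0.018,0],[0,0,0,0,0,0,0]],
  ],
)

```text
time: 16.1
tool_pos: [0.5004, 0.1866, 0.0972]
tcp_rot: [-0.051, 2.706, 0.012]
wrist_force: [-0.0, -0.6, -0.6]
width: 0.114
grip_force: 78.4
```

Emit:
play_rows(
  moves=[
    [[0,0,0,0.008,0,0.018,0],[0,0,0,0,0,0,0]],
  ],
)

```text
time: 16.27
tool_pos: [0.5005, 0.1874, 0.0957]
tcp_rot: [-0.052, 2.704, 0.013]
wrist_force: [0.5, -0.4, -1.5]
width: 0.115
grip_force: 78.4
```

Emit:
play_rows(
  moves=[
    [[0,0,0,0.008,0,0.018,0],[0,0,0,0.008,0,0.018,0],[0,0,0,0,0,0,0]],
  ],
)

```text
time: 16.52
tool_pos: [0.499, 0.1871, 0.09]
tcp_rot: [-0.053, 2.707, 0.012]
wrist_force: [-0.1, 0.3, -0.8]
width: 0.111
grip_force: 78.4
```

Emit:
play_rows(
  moves=[
    [[0,0,0,0.004,0,0.009,0],[0,0,0,0,0,0,0]],
  ],
)

```text
time: 16.68
tool_pos: [0.499, 0.1871, 0.0888]
tcp_rot: [-0.053, 2.707, 0.012]
wrist_force: [-0.2, -0.3, -1.2]
width: 0.115
grip_force: 78.4
```

Emit:
play_rows(
  moves=[
    [[0,0,0,0.004,0,0.009,0],[0,0,0,0,0,0,0]],
  ],
)

```text
time: 16.85
tool_pos: [0.499, 0.1871, 0.0878]
tcp_rot: [-0.053, 2.707, 0.012]
wrist_force: [-0.4, 0.2, -1.3]
width: 0.115
grip_force: 78.4
```

Emit:
play_rows(
  moves=[
    [[0,0,0,0.004,0,0.009,0],[0,0,0,0,0,0,0]],
  ],
)

```text
time: 17.02
tool_pos: [0.4994, 0.1872, 0.0874]
tcp_rot: [-0.053, 2.707, 0.012]
wrist_force: [-1.8, -0.4, 2.2]
width: 0.11
grip_force: 79.1
```

Emit:
play_rows(
  moves=[
    [[0,0,0,0.002,0,0.005,0],[0,0,0,0,0,0,0]],
  ],
)

```text
time: 17.18
tool_pos: [0.4996, 0.1872, 0.0873]
tcp_rot: [-0.053, 2.706, 0.012]
wrist_force: [-4.9, -1.6, 5.0]
width: 0.116
grip_force: 79.3
```

```bash
python3 - <<'E'
from mrod import *
for n in ('side','top'):
    c=cam(n); np.savez(n+'6.npz',**c)
s=bot.read_state(); print(s['tool_pos'],s['wrist_force'])
line('6',.187,.105,.50,xr=(.46,.64))
E
```

```text
[0.49963134 0.18723097 0.08729296] [-3.74054319 -1.72363096  5.27376498]
top 211 x 0.4753 0.6104 y@.51 0.1897 slope 1.42deg z@.51 0.1060 slope -0.44deg rms 0.0014 headx 
side 232 x 0.41 0.6101 y@.51 0.1882 slope 1.87deg z@.51 0.1042 slope 0.43deg rms 0.0014 headx (np.float64(0.41), array([0.4164, 0.1763, 0.109 ]))
```

The second rod is seated. Releasing and backing off.

Emit:
play_rows(
  moves=[
    [[0,0,0,-0.004,0,-0.009,16],[0,0,0,0,0,0,20],[0,0,0,0,0,0,40],[0,0,0,0,0,0,40],[0,0,0,0,0,0,40]],
  ],
)

```text
time: 17.7
tool_pos: [0.4991, 0.187, 0.0873]
tcp_rot: [-0.053, 2.707, 0.012]
wrist_force: [-0.4, 0.6, -0.2]
width: 0.468
grip_force: 0.0
```

Emit:
play_rows(
  moves=[
    [[0,0,0,0,0,-0.1,40],[0,0,0,0,0,-0.15,40],[0,0,0,0,0,-0.2,40],[0,0,0,0,0,-0.25,40],[0,0,0,0,0,-0.3,40]],
  ],
)

```text
time: 18.12
tool_pos: [0.4556, 0.1849, 0.178]
tcp_rot: [-0.053, 2.71, 0.011]
wrist_force: [0.9, 1.1, 1.0]
width: 0.473
grip_force: 0.0
```

Emit:
play_rows(
  moves=[
    [[0,0,0,0,0,-0.3,40],[0,0,0,0,0,-0.3,40],[0,0,0,0,0,0,40],[0,0,0,0,0,0,40],[0,0,0,0,0,0,40]],
  ],
)

```text
time: 18.53
tool_pos: [0.4315, 0.1844, 0.2327]
tcp_rot: [-0.053, 2.707, 0.013]
wrist_force: [-0.4, -0.4, 0.1]
width: 0.464
grip_force: 0.0
```

```bash
python3 - <<'E'
from mrod import *
for n in ('side','top'):
    c=cam(n); np.savez(n+'7.npz',**c)
    if n=='side': save('s7.png',cv2.resize(c['image'][130:430,140:460],None,fx=2,fy=2))
line('7',.187,.105,.30,xr=(.46,.64)); line('7',.277,.105,.30,xr=(.46,.64))
c,sn=np.cos(np.radians(MY)),np.sin(np.radians(MY)); print('saddle y at x=.51', .1876,.2777)
A,B=cloud(dict(np.load('side.npz'))),cloud(dict(np.load('side7.npz')))
for nm,(x0,x1,y0,y1,z0,z1) in dict(S=(.44,.56,-.34,-.27,.13,.21),crimper=(.4,.8,-.06,.07,.04,.15),bottle=(.7,.9,-.2,-.02,.03,.15),tray=(.3,.5,-.1,.1,.01,.05)).items():
    f=lambda W:W[(W[...,0]>x0)&(W[...,0]<x1)&(W[...,1]>y0)&(W[...,1]<y1)&(W[...,2]>z0)&(W[...,2]<z1)].mean(0).round(4)
    print(nm,f(A),f(B))
E
```

```text
top 356 x 0.4118 0.6107 y@.51 0.1890 slope 2.37deg z@.51 0.1056 slope -0.28deg rms 0.0015 headx (np.float64(0.4118), array([0.4199, 0.1852, 0.1139]))
side 373 x 0.4097 0.6111 y@.51 0.1879 slope 2.21deg z@.51 0.1045 slope -0.08deg rms 0.0014 headx (np.float64(0.4097), array([0.4164, 0.1768, 0.1088]))
top 384 x 0.4079 0.6052 y@.51 0.2793 slope 1.73deg z@.51 0.1057 slope -0.36deg rms 0.0015 headx (np.float64(0.4079), array([0.4155, 0.2734, 0.1144]))
side 316 x 0.405 0.6055 y@.51 0.2778 slope 2.27deg z@.51 0.1046 slope -0.31deg rms 0.0015 headx (np.float64(0.405), array([0.4128, 0.267 , 0.1084]))
saddle y at x=.51 0.1876 0.2777
S [ 0.5165 -0.2902  0.1434] [ 0.5165 -0.2901  0.1433]
crimper [ 0.6088 -0.0135  0.0838] [ 0.6036 -0.0128  0.0824]
bottle [ 0.7729 -0.1132  0.0773] [ 0.7729 -0.1133  0.0772]
tray [ 0.4065 -0.0067  0.02  ] [ 0.4067 -0.0063  0.02  ]
```

View pics/s7.png

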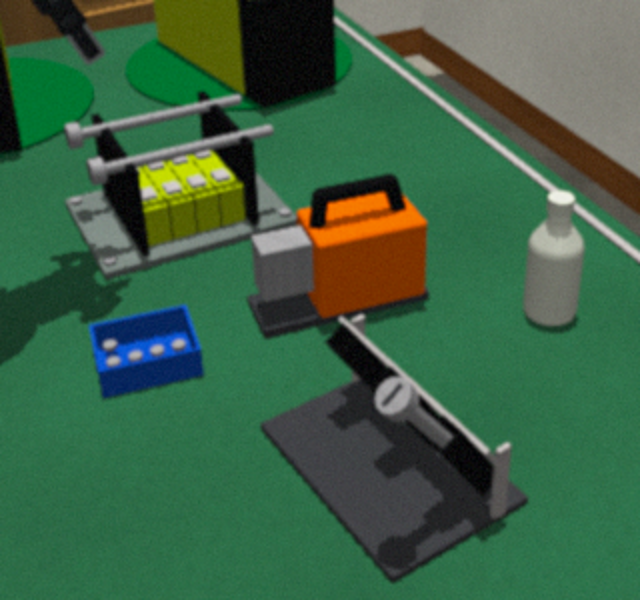

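The picture shows both long rods lying across the saddles, with heads at (73,133) and (97,170) outside the near plate and tails past the far plate. The short rod is still in the holder. The short rod, bottle and tray read the same as at the start. The crimper's mean shifted 5 mm, which fits its front no longer being hidden by the rods. I'm handing the job in.

```bash
python3 -c "
from workcell import bot
print(bot.finish_job())"
```

```text
the job is handed in; nothing more can be done
None
```

Both long rods are in the saddles, heads at the near plate and within about 2 mm of centre by camera. The short rod and bystanders are undisturbed, and the job was handed in at about 18.6 s, though no verdict came back.

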